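# Lock up the knife box

## Robot

A 6-joint arm with a two-finger parallel gripper is mounted at the origin on the work surface. World frame = base frame: x ahead of the robot, y to its left, z up, the work surface at z = 0. Lengths are in m, angles in rad, forces in N, time in s.
With the tool pointing down it reaches from about 0.4 to 0.825 m from the base axis. Payload 7 kg.
Tool frame: the origin (TCP) lies midway between the tips of the shut fingers; the grasp point (between the pads) lies manip.tcp_to_grasp behind it (manip.tcp_to_grasp is the distance from the TCP to the grasp point, in m); z points along the fingers, y is the line along which they close (so a half turn about z gives the same grasp; the last joint's range is limited). The gripper opens to 85 mm and grips with 20 to 120 N. Pads are 22 mm wide; open, the fingers measure 114 mm over their backs; the gripper's body (76 mm by 85 mm) begins 54 mm behind the grasp point. The pads swing forward as they close: fully open they stand 13 mm farther back than shut.
Start: joints at [-0.821, 0.359, 0.012, 0, -1.224, -0.288], TCP at [0.301, -0.604, 0.231] pointing down, gripper open.
Joint ranges: [-3.07, 3.07], [-1.43, 2.12], [-1.02, 1.25], [-3.03, 1.67], [-3.05, -0], [-3.03, 3.03]. Speed limits (rad/s): [2.39, 2.39, 3.01, 3.14, 3.14, 3.14].

## Interface

Orientations are given as a rotation vector (axis times angle).
In Python, from plant import manip gives the robot as it stands.
- The arm moves only by the tool nudge_tcp, called in YAML: its name, and indented under it one key for each argument. Schema: {"type":"object","properties":{"deltas":{"type":"array","items":{"type":"object","properties":{"x":{"type":"number"},"y":{"type":"number"},"z":{"type":"number"},"drx":{"type":"number"},"dry":{"type":"number"},"drz":{"type":"number"}},"additionalProperties":false},"minItems":1,"maxItems":8},"aperture":{"type":"number"},"grip_n":{"type":"number"},"only":{"type":"string"},"quiet":{"type":"boolean"},"lines":{"type":"string"}},"required":["deltas"],"additionalProperties":false}. deltas is a list of rows, 1 to 8 of them, each an object with the fields x, y, z (the shift in m), drx, dry, drz (a rotation vector in rad); a field left out counts as zero; each row shifts and turns the commanded pose from where the row before left it, along the tool's axes as they then stand; what a row does not reach is not made up. A row lasts 1/10 s, in which the tool goes at most 0.05 m and 0.15 rad, less where a joint would pass 70% of its speed; a pose out of reach is approached as far as the arm can. aperture is the finger opening in m, set as the call begins (left out keeps the last). The fingers move at their own pace and stop on an object; grip_n is the grip in N (left out, the last holds). Time passes only in rows, so rows that do not move let the fingers close. The tool returns the time, the measured TCP pose, the force, the opening and the grip force at its end. only (a regular expression) keeps the lines of the reply that match it, lines (a string "A,B") keeps lines A to B, and quiet returns only ok. Input that does not fit is refused with a message, and nothing moves.
- manip.observe(): the state, without advancing time (a new reading comes with each control period).
- manip.camera(name): name is "side" or "top" or "wrist"; returns the picture (480x640x3 uint8, red, green, blue); there is no depth.
- manip.camera_params(name): a dict with "K" (3x3 intrinsics, pixels), "extrinsics" (4x4, takes a point from world to camera coordinates). Camera axes: x right, y up, looking along -z (the intrinsics and any distortion apply to the point x, -y, -z); pixel columns grow to the right and rows downward; lengths in m; the calibration is good to about 2 mm. A picture is of the moment at which its call begins: read the wrist's pose just before it. camera_params takes no time and is no camera call; for the wrist camera it gives the pose at the moment of the call.
- manip.job_done(): hands the job in; it is judged then, once.
The state is a dict: "t": time; "joint_positions": joint angles; "dq": joint speeds; "effort": joint torques, N m; "position": TCP position; "tool_rot": TCP orientation; "wrist_force": force on the tool from outside, world axes, zero at the start; "ft_torque": the same for the moment, N m; "gripper_width": finger opening in m; "gripper_force": force on a finger pad.
Only numpy, scipy, OpenCV 4.12 (cv2) and the standard library are available. Lean on these libraries where they do the work, as an engineer would, in place of code of your own. Each camera call takes 0.05 s, during which the arm holds its last target. There are 200 camera calls.

## Task

Lock up the kitchen's knife box: shut its lid fully, swing the hasp right over so that it lies flat against the front with the staple sticking out through its slot, then drop the steel pin that stands in the small mug down through the staple until its collar rests on the loop. Leave the small mug standing and everything else on the worktop where it is.

Things in the scene. Friction and masses are not known exactly. Their poses are not given: they have to be found in the camera images.
- knifebox: Heavy metal box on the worktop: 220 mm deep (its x), 320 wide (its y), walls 175 high; with the 12 mm lid shut its top is 187 mm up. Origin: centre of its underside. Its -x face is the front, with the staple in the middle; the lid is hinged along the top of its +x face. Its yaw varies; the front looks to the robot's right or right and away from the robot. Knives lie inside.
- lid (a joint): Angle of the lid: 0 shut, growing as its front edge goes up (limit 1.5 rad). Starts at 0.35 to 0.7. Its hinge has about 0.75 N m of friction (lid 0.45 kg), so it stays where it is left and must be pushed all the way down; a few newtons at the front edge do it.
- lid_hinge (a point): Middle of the lid's hinge line, on the top rear edge of the box walls (175 mm up); the line runs along the box's y. Axes are the box's.
- lid_edge (a point): Middle of the lid's top front edge, 220 mm from the hinge line, 12 mm above the lid's underside; moves with the lid. The lid is 320 mm wide; the hasp takes up only the middle 56 mm of this edge.
- hasp (a joint): Angle of the hasp relative to the lid: 0 hanging flat along the box front (home, a hard stop), 1.57 pointing straight out ahead of the box, 3.14 standing straight up from the lid, up to 4.5 thrown back over the lid. Starts thrown back, 3.5 to 4.1. Its pivot has about 0.09 N m of friction: it stays where it is left and does not fall home by itself.
- hasp_knuckle (a point): Middle of the hasp's pivot, on the lid's front edge: 6 mm ahead of the box front and 6 mm below the lid's top. The pivot runs along the box's y (knuckle radius 5 mm).
- hasp_end (a point): Free end of the hasp, 102 mm from its pivot. The hasp is a steel strap, 56 mm wide, 4 mm thick, centred on the pivot's axis, ending in an 8 mm curl; its slot, 38 mm wide, runs from 49 to 73 mm from the pivot. Home, its outer face lies 8 mm ahead of the box front.
- staple (a point): Where the pin belongs in the staple, level with its top (128 mm up), 27 mm ahead of the box front, 19 mm ahead of the homed hasp's outer face. The staple: a flat-lying U of 8 mm square bar, 57 mm below the hasp pivot; its vertical opening is 16 mm wide (box y) and ends 38 mm ahead of the front (bow's outer face at 46 mm). The pin only goes in once the hasp lies flat. Axes are the box's.
- pin: Turned steel pin, 165 mm long, about 140 g. Origin: centre of its collar's underside; z runs up through the grip. Below: round shank 12 mm thick, 100 mm long, tapered to 8 mm over the last 5. Collar 24 mm across, 5 thick. Above: round grip 18 mm thick, z 5 to 65 mm. It starts leaning about 29 degrees in the small mug, tip on its floor, grip out over the rim, leaning roughly to the robot's right.
- pin_grip (a point): Middle of the pin's grip, 36 mm above the underside of the collar, on the axis.
- pin_tip (a point): Lower end of the pin, on the axis, 100 mm below the underside of the collar.
- mug: Small white mug that holds the pin: 62 mm across outside, 54 mm inside, 86 mm tall, floor 8 mm thick, 0.55 kg, loose; handle on its +x side reaching 61 mm from its centre. Origin: centre of its underside.
- tumbler: clear glass tumbler, 68 mm across, 100 mm tall. Bystander, to be left where it is. Origin: centre of its underside.
- coffee_mug: white coffee mug, 82 mm across, 90 mm tall, handle on its +y side. Bystander, to be left where it is. Origin: centre of its underside.
- bowl: blue bowl, 140 mm across, 60 mm tall. Bystander, to be left where it is. Origin: centre of its underside.
- plate: green plate, 190 mm across, 18 mm tall. Bystander, to be left where it is. Origin: centre of its underside.
- spatula: wooden-handled spatula lying flat, 240 mm long along its x. Bystander, to be left where it is. Origin: centre of its underside.
- spoon: steel spoon with a wooden handle lying flat, 190 mm long along its x. Bystander, to be left where it is. Origin: centre of its underside.
- jar: amber glass jar with steel lid, 72 mm across, 100 mm tall. Bystander, to be left where it is. Origin: centre of its underside.

How it is judged:
By the outcome, as a careful person would: the job done as asked, in the order asked, and still so for the second after the job is handed in, with the robot touching nothing.
It also fails if it takes over 72 s, if anything falls off the work surface, if the arm or the gripper's body presses on something with over 40 N, if the wrist force passes 120 N, or if a joint passes its speed limit or range.

## Working session

There is one attempt and no reset: what is moved stays moved. The work goes in short steps, Python scripts to look and compute and a tool call to move; the robot and the scene stay as the last step left them, time stands still between calls to the robot, and variables do not carry over. Pictures are saved under pics/ and viewed, at most 10 in all, crops included, and the job is handed in when it is done.

```bash
ls; mkdir -p pics; python3 - <<'E'
from plant import manip
import cv2, numpy as np
for n in ("top","side"):
    p=manip.camera_params(n); print(n,p["K"],np.round(p["extrinsics"],3).tolist(), [k for k in p])
    cv2.imwrite(f"pics/{n}0.png",manip.camera(n)[:,:,::-1])
print(manip.observe(), manip.tcp_to_grasp)
E
```

```text
pics
plant.py
top [[561.6983112    0.         316.98127221]
 [  0.         561.6983112  228.01680544]
 [  0.           0.           1.        ]] [[-0.01, -1.0, -0.007, 0.022], [0.993, -0.011, 0.114, -0.601], [-0.115, -0.006, 0.993, -1.24], [0.0, 0.0, 0.0, 1.0]] ['K', 'extrinsics']
side [[529.79587036   0.         316.72146654]
 [  0.         529.79587036 227.92886473]
 [  0.           0.           1.        ]] [[-0.707, -0.707, 0.012, 0.406], [0.5, -0.487, 0.716, -0.398], [-0.501, 0.512, 0.698, -0.961], [0.0, 0.0, 0.0, 1.0]] ['K', 'extrinsics']
{'t': 0.1, 'joint_positions': array([-8.20925647e-01,  3.59293526e-01,  1.11886736e-02, -3.00697364e-04,
       -1.22409898e+00, -2.88103046e-01]), 'dq': array([-0.00098341, -0.00289074,  0.0013888 , -0.00016157,  0.00103033,
       -0.00108308]), 'effort': array([-7.42974789e-04, -5.84765875e+01,  2.94108278e+01,  6.95458084e+00,
       -3.19056249e-03, -1.41541499e-06]), 'position': array([ 0.30053082, -0.60394617,  0.23048947]), 'tool_rot': array([ 7.18655444e-01, -3.05782447e+00, -2.13975444e-03]), 'wrist_force': array([-0.54633399,  0.52923022, -0.30161279]), 'ft_torque': array([ 0.05456515, -0.00198309,  0.06749185]), 'gripper_force': 0.0, 'gripper_width': 0.08584303529917836} 0.0187
```

View pics/top0.png

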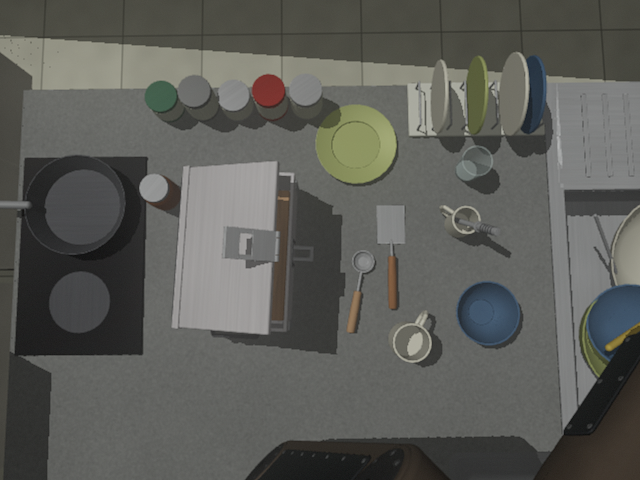

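View pics/side0.png

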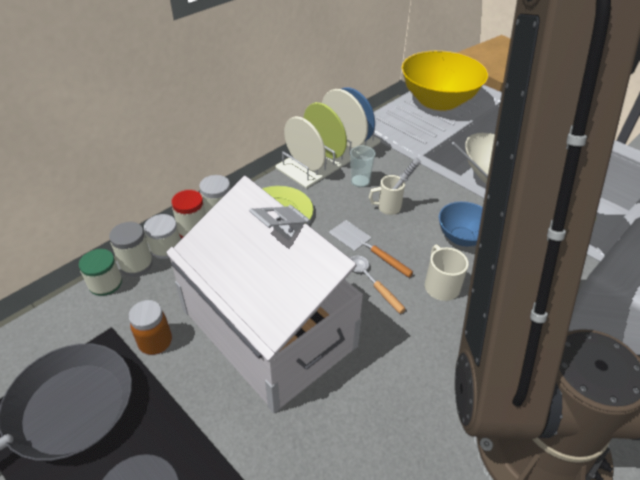

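The top view shows the box with its front to the right (robot's −y), the staple at about (302,254), the hinge edge running (185,166)–(174,327), and the thrown-back hasp at (250,244). The small mug is at (465,220), with the pin leaning right to about (497,231). The side view shows the open lid and the hasp at (280,218).

```bash
cat > h.py <<'E'
import numpy as np, cv2
from plant import manip
from scipy.spatial.transform import Rotation as R
def cam(n):
    p=manip.camera_params(n); return p["K"],p["extrinsics"]
def ray(n,u,v,C=None):
    K,E=C or cam(n)
    d=np.linalg.inv(K)@[u,v,1]; d=E[:3,:3].T@(d*[1,-1,-1]); return -E[:3,:3].T@E[:3,3],d/np.linalg.norm(d)
def onz(n,u,v,z,C=None):
    o,d=ray(n,u,v,C); return o+d*(z-o[2])/d[2]
def proj(n,P,C=None):
    K,E=C or cam(n)
    q=(E[:3,:3]@np.asarray(P)+E[:3,3])*[1,-1,-1]; q=K@q; return q[:2]/q[2]
def tri(r1,r2):
    (a,d),(b,e)=r1,r2
    s=np.linalg.lstsq(np.c_[d,-e],b-a,rcond=None)[0]; p,q=a+d*s[0],b+e*s[1]
    return (p+q)/2,np.linalg.norm(p-q)
E
python3 - <<'E'
from h import *
t=cv2.imread("pics/top0.png"); s=cv2.imread("pics/side0.png")
def z(i,x,y,w,h,k): return cv2.resize(i[y:y+h,x:x+w],None,fx=k,fy=k,interpolation=cv2.INTER_CUBIC)
a=z(t,170,155,150,190,3)   # 450x570
b=z(t,430,195,80,50,4)     # 320x200
c=z(s,365,145,80,75,4)     # 320x300
o=np.zeros((570,770,3),np.uint8); o[:,:450]=a; o[:200,450:]=b; o[210:510,450:]=c
cv2.imwrite("pics/c1.png",o)
for l,u,v,zz in [("frontwall far",293,175,.175),("frontwall near",289,330,.175),("hinge far",184,167,.18),("hinge near",175,327,.18),("staple bow",313,254,.124),("mug rim",466,220,.086),("grip end",497,231,.13)]:
    print(l,np.round(onz("top",u,v,zz),3))
E
```

```text
frontwall far [0.694 0.063 0.175]
frontwall near [0.383 0.073 0.175]
hinge far [0.713 0.285 0.18 ]
hinge near [0.391 0.297 0.18 ]
staple bow [0.536 0.024 0.124]
mug rim [ 0.609 -0.309  0.086]
grip end [ 0.58  -0.361  0.13 ]
```

View pics/c1.png

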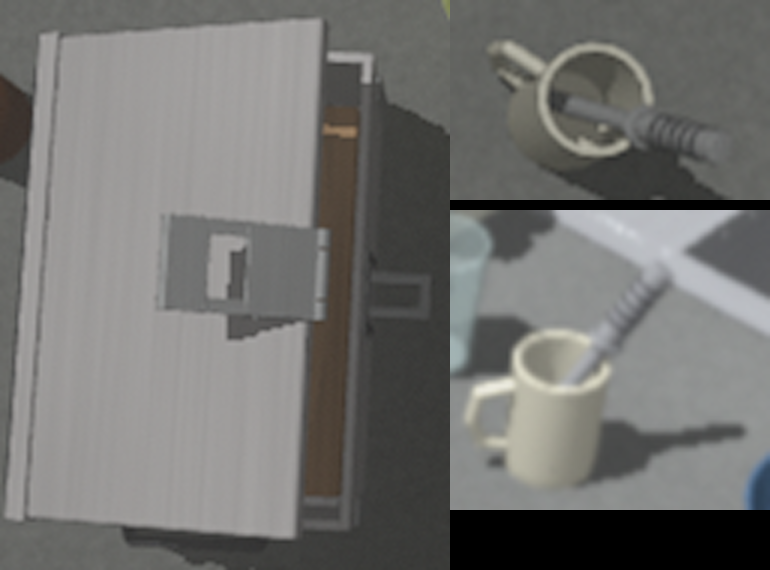

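The crop shows clean features. Top pixels: wall corners (295.3,173.3) and (289.3,331), staple bow end (313.3,254), lid front corners (278.3,161.7) and (269,334.3). Grip end: top (498,231.5), side (418,160). Collar: top (478.2,227.5), side (402.7,177.5).

```bash
python3 - <<'E'
from h import *
A=onz("top",295.3,173.3,.175);B=onz("top",289.3,331,.175)
print("wall",A,B,np.linalg.norm(A-B))
S=onz("top",313.3,254,.124); print("bow",S)
H1=onz("top",170+40/3,155+33/3,.175);H2=onz("top",170+7/3,155+520/3,.175);print("hinge",H1,H2,np.linalg.norm(H1-H2))
for nm,(P,Q) in {"wall":(A,B),"hinge":(H1,H2)}.items():
    y=(P-Q)[:2]; print(nm,"dir of box y (deg)",np.degrees(np.arctan2(y[1],y[0])))
ydir=(A-B)+(H1-H2); ydir/=np.linalg.norm(ydir); 
if True:
    # box x = +normal toward hinge ; box y = z cross x
    bx=np.array([-ydir[1],ydir[0],0]); 
    print("bx",bx,"width",(( H1+H2)/2-(A+B)/2)@bx,"bow ahead of wall",-(S-(A+B)/2)@bx)
    c=(A+B)/2+bx*.110; c2=S+bx*.156; print("centre wall",c[:2],"centre bow",c2[:2])
for n in [(278.3,161.7),(269,334.3)]:
    o,d=ray("top",*n)
    # lid edge points at (220cos a -12 sin a.., ) solve
    for a in np.arange(.3,.75,.05):
        z=.175+.22*np.sin(a)+.012*np.cos(a); p=o+d*(z-o[2])/d[2]
        pass
        hx=-(p-((H1+H2)/2))@bx
        print(round(a,2),"dist to hinge",round(hx,3),"expected",round(.22*np.cos(a)-.012*np.sin(a),3), np.round(p[:2],3))
for l,a,b in [("gripend",(498,231.5),(418,160)),("collar",(478.2,227.5),(402.7,177.5)),("rim",(430+598/4-450/4,195+100/4),(365+(562-450)/4,145+150/4))]:
    print(l,tri(ray("top",*a),ray("side",*b)))
print("mug rim",onz("top",430+(598-450)/4,195+100/4,.086))
o=manip.observe();print(R.from_rotvec(o["tool_rot"]).as_matrix().round(3))
E
```

```text
wall [0.69796986 0.05833858 0.175     ] [0.38073164 0.07203978 0.175     ] 0.31753395188638645
bow [0.53613697 0.02381774 0.124     ]
hinge [0.71588123 0.28755717 0.175     ] [0.38819387 0.30378564 0.175     ] 0.3280889570083789
wall dir of box y (deg) -2.4730100694334833
hinge dir of box y (deg) -2.835213982957877
bx [0.04635805 0.99892489 0.        ] width 0.2308225657823909 bow ahead of wall 0.04147594472543136
centre wall [0.54445013 0.17507091] centre bow [0.54336883 0.17965002]
0.3 dist to hinge 0.201 expected 0.207 [0.704 0.087]
0.35 dist to hinge 0.202 expected 0.203 [0.702 0.086]
0.4 dist to hinge 0.203 expected 0.198 [0.7   0.086]
0.45 dist to hinge 0.204 expected 0.193 [0.697 0.085]
0.5 dist to hinge 0.205 expected 0.187 [0.695 0.084]
0.55 dist to hinge 0.205 expected 0.181 [0.693 0.084]
0.6 dist to hinge 0.206 expected 0.175 [0.691 0.083]
0.65 dist to hinge 0.207 expected 0.168 [0.689 0.082]
0.7 dist to hinge 0.208 expected 0.161 [0.687 0.082]
0.3 dist to hinge 0.198 expected 0.207 [0.38  0.105]
0.35 dist to hinge 0.199 expected 0.203 [0.381 0.104]
0.4 dist to hinge 0.2 expected 0.198 [0.382 0.103]
0.45 dist to hinge 0.201 expected 0.193 [0.382 0.102]
0.5 dist to hinge 0.202 expected 0.187 [0.383 0.102]
0.55 dist to hinge 0.203 expected 0.181 [0.384 0.101]
0.6 dist to hinge 0.203 expected 0.175 [0.384 0.1  ]
0.65 dist to hinge 0.204 expected 0.168 [0.385 0.099]
0.7 dist to hinge 0.205 expected 0.161 [0.385 0.098]
gripend (array([ 0.57647966, -0.35740606,  0.14871615]), np.float64(0.000669056191193567))
collar (array([ 0.59261447, -0.3299189 ,  0.09858127]), np.float64(0.0036722229643965433))
rim (array([ 0.60979162, -0.31188128,  0.08235877]), np.float64(0.0001460887828414823))
mug rim [ 0.6092718  -0.31096834  0.086     ]
[[-0.895 -0.445 -0.001]
 [-0.445  0.895  0.001]
 [ 0.     0.001 -1.   ]]
```

```bash
cat >> h.py <<'E'
def need(p,yawdeg=177.35,tilt=0):
    """remaining shift in present tool axes, then turn (rotvec, in tool axes) to tool-down with tool y at yaw, tilted about tool y"""
    o=manip.observe(); M=R.from_rotvec(o["tool_rot"]); a=np.radians(yawdeg)
    y=np.array([np.cos(a),np.sin(a),0]); z=np.array([0,0,-1.]); T=R.from_matrix(np.c_[np.cross(y,z),y,z])*R.from_rotvec([0,tilt,0])
    print("shift now",np.round(M.inv().apply(np.asarray(p)-o["position"]),4),"turn",np.round((M.inv()*T).as_rotvec(),3),"shift after turn",np.round(T.inv().apply(np.asarray(p)-o["position"]),4))
E
```

nudge_tcp:
  deltas:
    - {"z": -0.012, "drz": -0.133}
    - {"z": -0.012, "drz": -0.133}
    - {"z": -0.012, "drz": -0.133}
    - {"z": -0.012, "drz": -0.133}
    - {"z": -0.012, "drz": -0.133}
    - {"z": -0.012, "drz": -0.133}
    - {"z": -0.012, "drz": -0.133}
    - {"z": -0.012, "drz": -0.133}
  aperture: 0
  grip_n: 40

```text
t: 0.9
position: [0.3006, -0.6041, 0.3272]
tool_rot: [-2.177, 2.265, 0.002]
wrist_force: [-0.5, -0.5, -0.2]
gripper_width: -0.0
gripper_force: 0.0
```

```bash
python3 -c "
from h import *
need([.64,.10,.32])"
```

```text
shift now [-0.7169 -0.3113  0.0077] turn [0.001 0.001 0.007] shift after turn [-0.719  -0.3065  0.0072]
```

nudge_tcp:
  deltas:
    - {"x": -0.045, "y": -0.0192}
    - {"x": -0.045, "y": -0.0192}
    - {"x": -0.045, "y": -0.0192}
    - {"x": -0.045, "y": -0.0192}
    - {"x": -0.045, "y": -0.0192}
    - {"x": -0.045, "y": -0.0192}
    - {"x": -0.045, "y": -0.0192}
    - {"x": -0.045, "y": -0.0192}

```text
t: 1.7
position: [0.4706, -0.2496, 0.3272]
tool_rot: [-2.171, 2.271, 0.0]
wrist_force: [2.2, -0.8, -0.0]
gripper_width: 0.0002
gripper_force: 0.0
```

nudge_tcp:
  deltas:
    - {"x": -0.045, "y": -0.0192}
    - {"x": -0.045, "y": -0.0192}
    - {"x": -0.045, "y": -0.0192}
    - {"x": -0.045, "y": -0.0192}
    - {"x": -0.045, "y": -0.0192}
    - {"x": -0.045, "y": -0.0192}
    - {"x": -0.045, "y": -0.0192}
    - {"x": -0.045, "y": -0.0192}

```text
t: 2.5
position: [0.6403, 0.1032, 0.327]
tool_rot: [2.171, -2.27, -0.0]
wrist_force: [1.3, -0.1, 0.9]
gripper_width: 0.0001
gripper_force: 0.0
```

```bash
python3 -c "
from h import *
need([.64,.10,.32])"
```

```text
shift now [0.0032 0.0002 0.007 ] turn [ 0.    -0.     0.001] shift after turn [0.0032 0.0002 0.007 ]
```

nudge_tcp:
  deltas:
    - {"z": 0.03}
    - {"z": 0.015}
    - {"z": 0.015}
    - {"z": 0.015}
    - {"z": 0.015}
    - {"z": 0.015}
    - {"z": 0.015}
    - {"z": 0.01}

```text
t: 3.3
position: [0.6394, 0.101, 0.1957]
tool_rot: [2.17, -2.27, -0.001]
wrist_force: [0.1, 0.8, -0.9]
gripper_width: -0.0002
gripper_force: 0.0
```

nudge_tcp:
  deltas:
    - {"z": 0.005}
    - {"z": 0.004}
    - {"z": 0.002}
    - {}

```text
t: 3.7
position: [0.6403, 0.1013, 0.1871]
tool_rot: [-2.171, 2.27, -0.001]
wrist_force: [-1.0, -0.9, 2.2]
gripper_width: 0.0001
gripper_force: 1.4
```

nudge_tcp:
  deltas:
    - {"z": 0.003}
    - {"z": 0.002}
    - {}

```text
t: 4.0
position: [0.6405, 0.1013, 0.1869]
tool_rot: [-2.17, 2.267, -0.004]
wrist_force: [-14.2, 0.5, 28.6]
gripper_width: 0.0002
gripper_force: 14.4
```

nudge_tcp:
  deltas:
    - {"z": -0.02}
    - {"z": -0.04}
    - {"z": -0.04}
    - {"x": 0.03, "z": -0.03}
    - {"x": 0.04}
    - {"x": 0.04}

```text
t: 4.6
position: [0.6355, -0.0092, 0.3132]
tool_rot: [-2.17, 2.267, -0.003]
wrist_force: [0.2, -0.2, -1.0]
gripper_width: 0.0002
gripper_force: 0.0
```

```bash
python3 - <<'E'
from h import *
t=manip.camera("top")[:,:,::-1];s=manip.camera("side")[:,:,::-1]
w=manip.camera("wrist")[:,:,::-1]
for n,i in (("t1",t),("s1",s),("w1",w)): cv2.imwrite(f"pics/{n}.png",i)
def z(i,x,y,w,h,k): return cv2.resize(i[y:y+h,x:x+w],None,fx=k,fy=k,interpolation=cv2.INTER_CUBIC)
o=np.zeros((600,800,3),np.uint8); o[:570,:450]=z(t,170,155,150,190,3); o[:400,455:800]=z(s,160,165,230,267,1.5)[:400,:345]
cv2.imwrite("pics/c2.png",o)
E
```

```text
(no output)
```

View pics/c2.png

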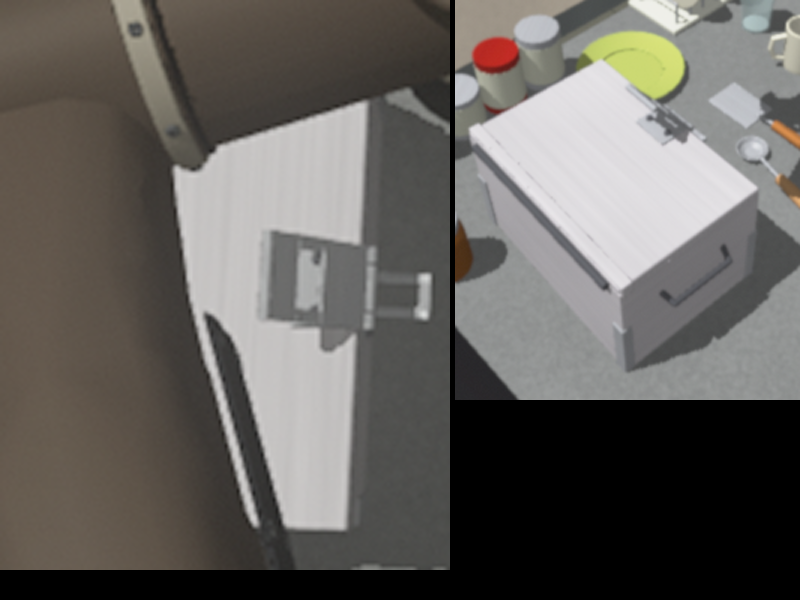

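The lid is shut flat (fingertip at 0.187). In the crop, the hasp end is at u≈262, the knuckle's outer edge at u≈376 and the bow end at u≈432, v≈297 (top px 314,254).

```bash
python3 - <<'E'
from h import *
f=lambda u,v:(170+u/3,155+v/3)
bx=np.array([.0463,.9989,0])
S=onz("top",*f(432,297),.128); L1=onz("top",*f(350,528),.187); L2=onz("top",*f(368,130),.187)
K=onz("top",*f(376,289),.181)
print("bow",S,"edge",L1,L2,"yaw",np.degrees(np.arctan2(*(L2-L1)[1::-1])),"knuckle outer",K)
print("bow ahead of edge",-(S-L1)@bx,"knuckle ahead",-(K-L1)@bx)
for L in (L1,L2): print(L@bx)
o,d=ray("top",*f(262,274))
for h in np.arange(3.4,4.2,.1):
    z=.181-.102*np.cos(h); p=o+d*(z-o[2])/d[2]; print(round(h,1),(p-L1)@bx+.006,-.102*np.sin(h),z)
need([.54,.20,.30])
E
```

```text
bow [0.53584633 0.02230178 0.128     ] edge [0.38157568 0.07651442 0.187     ] [0.64423833 0.0633959  0.187     ] yaw -2.8592250551699863 knuckle outer [0.53793783 0.05892506 0.181     ]
bow ahead of edge 0.04701026714396612 knuckle ahead 0.010330439435365128
0.09409720351335046
0.09315439744364208
3.4 0.060589832663010705 0.026065192406736784 0.27961341564310505
3.5 0.06095086780800983 0.03577988922434122 0.2765185821036612
3.6 0.06142323959295237 0.04513708521607495 0.272469358466083
3.7 0.062002228235108474 0.054043286372666324 0.2675062032344616
3.8 0.06268204867135393 0.06240950487615736 0.2616787066152705
3.9 0.06345590836060849 0.07015214823676535 0.25504509502841427
4.0 0.06431607515266119 0.07719385452140867 0.2476716493280884
4.1 0.06525395454525916 0.0834642653285699 0.23963204254639336
4.2 0.06626017555753326 0.08890072878618603 0.23100660377675125
shift now [-0.206  0.105  0.012] turn [-0.001  0.    -0.002] shift after turn [-0.2062  0.1046  0.012 ]
```

```bash
python3 -c "
from h import *
need([.543,.167,.313])"
```

```text
shift now [-0.1732  0.1004 -0.001 ] turn [-0.001  0.    -0.002] shift after turn [-0.1734  0.1001 -0.001 ]
```

nudge_tcp:
  deltas:
    - {"x": -0.035, "y": 0.019, "z": -0.003}
    - {"x": -0.035, "y": 0.019}
    - {"x": -0.035, "y": 0.019}
    - {"x": -0.035, "y": 0.019}
    - {"x": -0.035, "y": 0.01}
    - {}
  aperture: 0.042

```text
t: 5.35
position: [0.5559, 0.1742, 0.3145]
tool_rot: [-2.175, 2.265, 0.001]
wrist_force: [-0.3, -0.1, -0.2]
gripper_width: 0.042
gripper_force: 0.0
```

```bash
python3 -c "
from h import *
need([.543,.167,.222])"
```

```text
shift now [0.0078 0.0127 0.0925] turn [-0.001  0.001  0.006] shift after turn [0.0078 0.0126 0.0925]
```

nudge_tcp:
  deltas:
    - {"y": 0.0127, "z": 0.03, "drz": 0.006}
    - {"z": 0.04}
    - {"z": 0.0225}
    - {"x": 0.025}
    - {"x": 0.02}
    - {"x": 0.02}
    - {"x": 0.02}

```text
t: 6.05
position: [0.5404, 0.0857, 0.2222]
tool_rot: [-2.164, 2.275, -0.0]
wrist_force: [-0.8, 1.0, 1.2]
gripper_width: 0.0419
gripper_force: 0.0
```

nudge_tcp:
  deltas:
    - {"x": 0.02}
    - {"x": 0.02}
    - {"x": 0.02}
    - {"x": 0.02}
    - {"x": 0.015}

```text
t: 6.55
position: [0.5354, -0.009, 0.2217]
tool_rot: [-2.162, 2.276, 0.001]
wrist_force: [1.6, 17.6, -8.2]
gripper_width: 0.0421
gripper_force: 8.5
```

```bash
python3 - <<'E'
from h import *
bx=np.array([.0463,.9989,0]);p=manip.observe()["position"];print("f",.0877-p@bx,"lat",p[0]-(.5379+.0463*(p[1]-.059)))
i=manip.camera("wrist")[:,:,::-1]; cv2.imwrite("pics/w2.png",i)
E
```

```text
f 0.07188263028459693 lat 0.000610422408079514
```

View pics/w2.png

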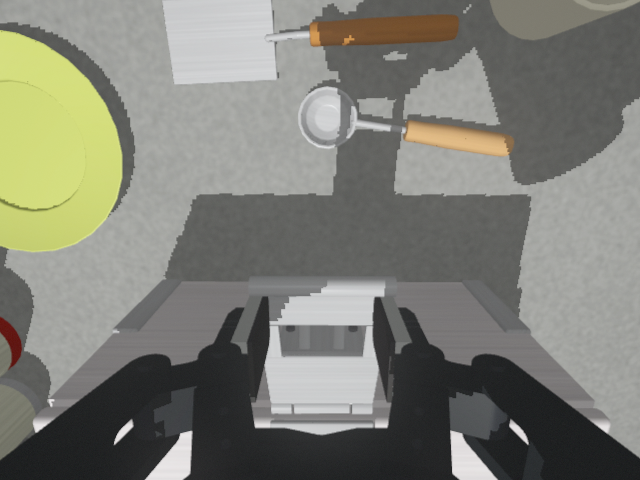

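The wrist view shows the hasp leaning forward under the fingers, its curl at rows 280–295 caught by the fingertips (17 N). I'll back off slightly and press down.

nudge_tcp:
  deltas:
    - {"x": -0.012, "z": 0.004}
    - {"z": 0.012}
    - {"z": 0.012}
    - {"z": 0.012}
    - {"x": -0.005, "z": 0.010}

```text
t: 7.1
position: [0.5355, 0.0077, 0.1702]
tool_rot: [2.163, -2.276, -0.001]
wrist_force: [0.7, -0.0, 0.5]
gripper_width: 0.0422
gripper_force: 0.4
```

nudge_tcp:
  deltas:
    - {"x": -0.01, "z": 0.010}
    - {"x": -0.01, "z": 0.006}
    - {"x": -0.005, "z": 0.003}

```text
t: 7.4
position: [0.537, 0.0336, 0.1519]
tool_rot: [2.164, -2.276, -0.001]
wrist_force: [-0.7, -2.8, 0.6]
gripper_width: 0.0421
gripper_force: 1.0
```

```bash
python3 - <<'E'
from h import *
bx=np.array([.0463,.9989,0]);p=manip.observe()["position"];print("f",.0877-p@bx,"lat",p[0]-(.5379+.0463*(p[1]-.059)))
E
```

```text
f 0.029258122371538846 lat 0.0002631335704119664
```

nudge_tcp:
  deltas:
    - {"dry": -0.13}
    - {"dry": -0.13}
    - {"x": -0.006, "z": 0.004}
    - {"x": -0.005, "z": 0.003}
    - {"x": -0.003, "z": 0.002}
    - {}

```text
t: 8.0
position: [0.5381, 0.0496, 0.1476]
tool_rot: [-2.029, 2.131, 0.264]
wrist_force: [0.2, -2.0, -0.2]
gripper_width: 0.0421
gripper_force: 1.3
```

```bash
python3 - <<'E'
from h import *
bx=np.array([.0463,.9989,0]);p=manip.observe()["position"];print("f",.0877-p@bx,"lat",p[0]-(.5379+.0463*(p[1]-.059)))
E
```

```text
f 0.013227751022416454 lat 0.0006268785388776621
```

Only 2–3 N so far, so I'll press on to a firm stop.

nudge_tcp:
  deltas:
    - {"x": -0.003, "z": 0.001}
    - {"x": -0.002, "z": 0.0005}
    - {}

```text
t: 8.3
position: [0.538, 0.0544, 0.1473]
tool_rot: [-2.028, 2.132, 0.266]
wrist_force: [-0.1, -1.8, -0.9]
gripper_width: 0.0417
gripper_force: 0.9
```

```bash
python3 - <<'E'
from h import *
bx=np.array([.0463,.9989,0]);p=manip.observe()["position"];print("f",.0877-p@bx,"lat",p[0]-(.5379+.0463*(p[1]-.059)))
E
```

```text
f 0.00844801930975024 lat 0.00029054322998978144
```

nudge_tcp:
  deltas:
    - {"x": -0.002, "z": 0.0005}
    - {"x": -0.002, "z": 0.0005}
    - {}

```text
t: 8.6
position: [0.5379, 0.055, 0.1473]
tool_rot: [-2.03, 2.135, 0.262]
wrist_force: [0.7, -17.5, -0.7]
gripper_width: 0.0418
gripper_force: 8.3
```

nudge_tcp:
  deltas:
    - {"x": -0.002, "z": 0.0005}
    - {}

```text
t: 8.8
position: [0.5379, 0.0553, 0.1473]
tool_rot: [-2.031, 2.137, 0.26]
wrist_force: [0.8, -23.8, -0.5]
gripper_width: 0.0421
gripper_force: 12.3
```

```bash
python3 -c "
from h import *
cv2.imwrite('pics/w3.png',manip.camera('wrist')[:,:,::-1])"
```

```text
(no output)
```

View pics/w3.png

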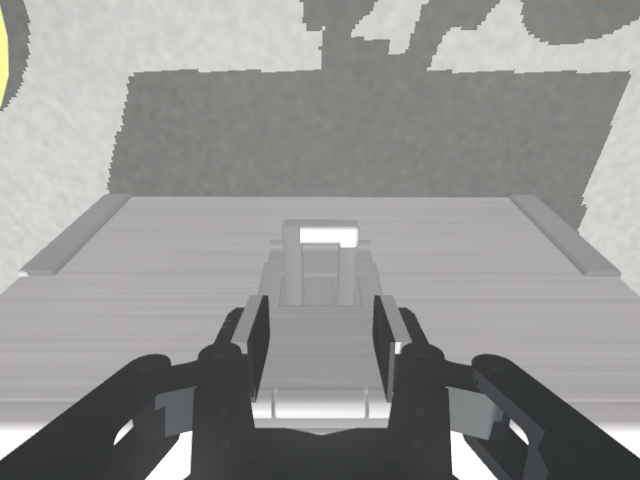

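The hasp is on its stop (24 N) and the staple sticks out through the slot. The bow's outer front edge runs from (284,221) to (357,221).

```bash
python3 - <<'E'
from h import *
a,b=onz("wrist",284,221,.128),onz("wrist",357,221,.128); print(a,b,np.linalg.norm(a-b)); 
m=(a+b)/2; print("staple from wrist",m+np.array([.0463,.9989,0])*.019)
E
```

```text
[0.55166588 0.02174266 0.128     ] [0.52181317 0.02323687 0.128     ] 0.029890072721077656
staple from wrist [0.53761923 0.04146887 0.128     ]
```

nudge_tcp:
  deltas:
    - {"x": 0.02, "z": -0.005}
    - {"x": 0.03, "z": -0.01, "dry": 0.13}
    - {"x": 0.02, "z": -0.03, "dry": 0.13}
    - {"z": -0.05}
    - {"z": -0.05}
    - {"x": 0.03, "z": -0.02}
    - {"x": 0.04}
    - {"x": 0.04}
  aperture: 0.085

```text
t: 9.65
position: [0.5295, -0.1257, 0.2978]
tool_rot: [-2.164, 2.273, -0.002]
wrist_force: [0.7, 0.2, -1.0]
gripper_width: 0.0851
gripper_force: 0.0
```

```bash
python3 - <<'E'
from h import *
need([.585,-.33,.26])
t=manip.camera("top"); s=manip.camera("side"); cv2.imwrite("pics/t3.png",t[:,:,::-1]); cv2.imwrite("pics/s3.png",s[:,:,::-1])
E
```

```text
shift now [ 0.2014 -0.0653  0.0377] turn [-0.003  0.001 -0.003] shift after turn [ 0.2015 -0.0649  0.0378]
```

nudge_tcp:
  deltas:
    - {"x": 0.035, "y": -0.02}
    - {"x": 0.035, "y": -0.02}
    - {"x": 0.03, "y": -0.02}
    - {}

```text
t: 10.15
position: [0.5854, -0.2307, 0.2949]
tool_rot: [2.161, -2.279, -0.002]
wrist_force: [-0.5, -0.2, -0.7]
gripper_width: 0.0852
gripper_force: 0.0
```

```bash
python3 - <<'E'
from h import *
import json
p=manip.camera_params("wrist"); w=manip.camera("wrist"); np.savez("w4.npz",K=p["K"],E=p["extrinsics"]); cv2.imwrite("pics/w4.png",w[:,:,::-1])
g=cv2.imread("pics/w4.png")
for P in [(.5765,-.3574,.1487),(.5926,-.3299,.0986),(.6095,-.311,.086)]: print(proj("wrist",P))
E
```

```text
[323.23654101  39.91381018]
[304.89882447  90.50681699]
[287.38628745 116.03151265]
```

View pics/w4.png

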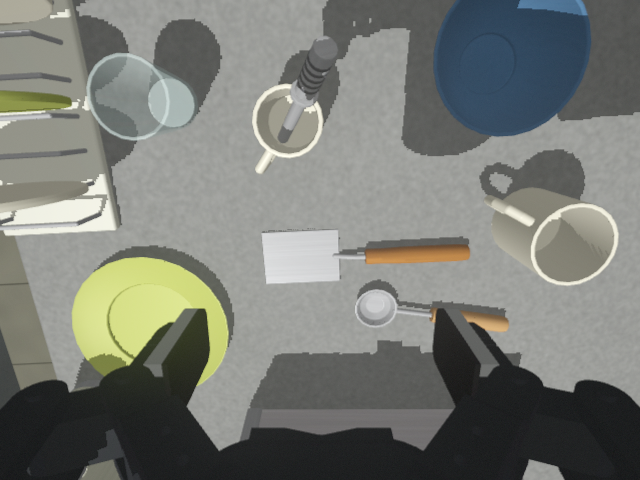

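The wrist view shows grip end centre at (323,47), collar at (303,97), shank tip inside the mug at about (286,135), and rim centre at (288,121).

```bash
python3 - <<'E'
from h import *
d=np.load("w4.npz"); C=(d["K"],d["E"])
def multi(rs):
    A=sum(np.eye(3)-np.outer(d,d) for o,d in rs); b=sum((np.eye(3)-np.outer(d,d))@o for o,d in rs); p=np.linalg.solve(A,b)
    return p,[round(np.linalg.norm((np.eye(3)-np.outer(d,d))@(p-o))*1e3,1) for o,d in rs]
print("rim",onz("w",288,121,.086,C))
g,e1=multi([ray("top",498,231.5),ray("side",418,160),ray("w",323,47,C)])
c,e2=multi([ray("top",478.2,227.5),ray("side",402.7,177.5),ray("w",303,97,C)])
t=onz("w",286,135,.010,C); t2=onz("top",430+(560-450)/4,195+100/4,.01)
print("g",g,e1,"c",c,e2,"tip",t,t2)
for a,b in ((c,g),(t,g),(t,c)):
    v=b-a; print(np.linalg.norm(v),np.degrees(np.arccos(v[2]/np.linalg.norm(v))),np.degrees(np.arctan2(v[1],v[0])))
E
```

```text
rim [ 0.61009007 -0.30834729  0.086     ]
g [ 0.57662702 -0.3559103   0.14966148] [np.float64(0.9), np.float64(1.2), np.float64(1.9)] c [ 0.59320243 -0.32823721  0.0998231 ] [np.float64(3.3), np.float64(0.6), np.float64(2.8)] tip [ 0.61940144 -0.29471095  0.01      ] [ 0.61915196 -0.30901703  0.01      ]
0.059366728336883216 32.91261556180216 -120.92043008851299
0.1583677363920611 28.129907177026855 -124.95107803077873
0.09939108036397526 25.34669207862876 -128.00575673905809
```

nudge_tcp:
  deltas:
    - {"x": 0.03, "drz": 0.128}
    - {"x": 0.03, "drz": 0.128}
    - {"x": 0.03, "drz": 0.128}
    - {"x": 0.03, "drz": 0.128}
    - {"dry": -0.1265}
    - {"dry": -0.1265}
    - {"dry": -0.1265}
    - {"dry": -0.1265}
  aperture: 0.085
  grip_n: 60

```text
t: 11.0
position: [0.5565, -0.3423, 0.2985]
tool_rot: [-1.294, 2.338, 0.334]
wrist_force: [-0.7, 0.0, 0.0]
gripper_width: 0.085
gripper_force: 0.0
```

```bash
python3 - <<'E'
from h import *
need([.5625,-.378,.202],148,-.506)
E
```

```text
shift now [ 0.0709 -0.0238  0.071 ] turn [-0.004  0.006 -0.   ] shift after turn [ 0.0705 -0.024   0.0713]
```

nudge_tcp:
  deltas:
    - {"x": 0.035, "y": -0.012, "z": 0.02, "dry": 0.006}
    - {"x": 0.035, "y": -0.012, "z": 0.03}
    - {"z": 0.02}
    - {"z": 0.03}
    - {}

```text
t: 11.5
position: [0.5683, -0.364, 0.1712]
tool_rot: [-1.296, 2.351, 0.341]
wrist_force: [0.0, 1.1, -0.9]
gripper_width: 0.0851
gripper_force: 0.0
```

```bash
python3 - <<'E'
from h import *
need([.5882,-.3369,.1146],148,-.506)
p=manip.camera_params("wrist"); C=(p["K"],p["extrinsics"])
cv2.imwrite("pics/w5.png",manip.camera("wrist")[:,:,::-1])
print([proj("w",q,C).round() for q in [(.5834,-.3446,.131),(.5766,-.3559,.1497),(.5932,-.3282,.0998)]])
E
```

```text
shift now [-0.0021 -0.0028  0.0658] turn [ 0.005 -0.004 -0.006] shift after turn [-0.0019 -0.0026  0.0658]
[array([317., 274.]), array([316., 287.]), array([318., 255.])]
```

View pics/w5.png

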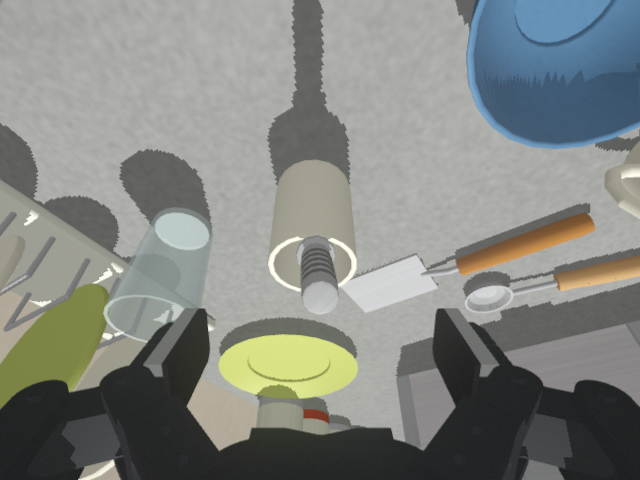

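The pin's end face is centred at (321,295) and its collar at about (316,250). I'll triangulate again with this view.

```bash
python3 - <<'E'
from h import *
d=np.load("w4.npz"); C=(d["K"],d["E"])
p=manip.camera_params("wrist"); C5=(p["K"],p["extrinsics"]); np.savez("w5.npz",K=C5[0],E=C5[1]); print(C5[0][0,0])
for n,a,b in (("end",(323,47),(321,295)),("collar",(303,97),(316,251))):
    print(n,tri(ray("w",*a,C),ray("w",*b,C5)),tri(ray("top",*((498,231.5) if n=="end" else (478.2,227.5))),ray("w",*b,C5)),tri(ray("side",*((418,160) if n=="end" else (402.7,177.5))),ray("w",*b,C5)))
u=np.array([-.2569,-.4111,.8746]); o=manip.observe(); M=R.from_rotvec(o["tool_rot"])
for s in (25,29,32):
  for az in (-120,-125):
    a,b=np.radians(s),np.radians(az); print(s,az,M.inv().apply([np.sin(a)*np.cos(b),np.sin(a)*np.sin(b),np.cos(a)]).round(3))
rim=onz("w",313,263,.086,C5); print("rim",rim)
E
```

```text
387.05289630774735
end (array([ 0.57730059, -0.3533577 ,  0.15391592]), np.float64(0.0010589570477041255)) (array([ 0.57587077, -0.35497782,  0.15548178]), np.float64(0.00035490785676231166)) (array([ 0.57515493, -0.35352326,  0.1532339 ]), np.float64(0.003487155070294032))
collar (array([ 0.59598524, -0.32695886,  0.09557598]), np.float64(0.0013238010823356963)) (array([ 0.59234188, -0.33119872,  0.1002078 ]), np.float64(0.002947332064269482)) (array([ 0.59483135, -0.32955638,  0.09793129]), np.float64(0.0006345941793296633))
25 -120 [-0.065 -0.012 -0.998]
25 -125 [-0.065  0.024 -0.998]
29 -120 [ 0.005 -0.015 -1.   ]
29 -125 [ 0.005  0.027 -1.   ]
32 -120 [ 0.057 -0.017 -0.998]
32 -125 [ 0.057  0.03  -0.998]
rim [ 0.61064577 -0.30925139  0.086     ]
```

nudge_tcp:
  deltas:
    - {"x": -0.003, "y": -0.002, "z": 0.02}
    - {"z": 0.025}
    - {"z": 0.015}
    - {"z": 0.006}
    - {}
  aperture: 0.05

```text
t: 12.05
position: [0.5888, -0.3397, 0.1188]
tool_rot: [-1.297, 2.351, 0.331]
wrist_force: [-0.3, -0.5, -0.2]
gripper_width: 0.0497
gripper_force: 0.0
```

nudge_tcp:
  deltas:
    - {}
    - {}
    - {}
    - {}
    - {}
    - {}
  aperture: 0
  grip_n: 60

```text
t: 12.65
position: [0.5888, -0.3408, 0.1194]
tool_rot: [-1.296, 2.351, 0.329]
wrist_force: [-1.9, -1.8, 6.4]
gripper_width: 0.0165
gripper_force: 58.4
```

nudge_tcp:
  deltas:
    - {"z": -0.01}
    - {"z": -0.015}
    - {"z": -0.02}
    - {"z": -0.02}
    - {"z": -0.02}
    - {"z": -0.02}
    - {"z": -0.02}
    - {}

```text
t: 13.45
position: [0.5564, -0.3931, 0.2316]
tool_rot: [-1.296, 2.351, 0.324]
wrist_force: [0.7, 0.4, -0.7]
gripper_width: 0.0163
gripper_force: 58.6
```

nudge_tcp:
  deltas:
    - {"z": -0.01, "dry": 0.1265}
    - {"z": -0.01, "dry": 0.1265}
    - {"z": -0.01, "dry": 0.1265}
    - {"dry": 0.1265, "drz": -0.12}
    - {"drz": -0.13}
    - {"drz": -0.13}
    - {"drz": -0.13}
    - {}

```text
t: 14.25
position: [0.5507, -0.3992, 0.2551]
tool_rot: [-2.136, 2.286, -0.002]
wrist_force: [-1.1, -0.2, -1.4]
gripper_width: 0.0167
gripper_force: 58.7
```

```bash
python3 - <<'E'
from h import *
need([.537,.0414,.27],177.2)
for n in ("top","side","wrist"): cv2.imwrite(f"pics/{n}6.png",manip.camera(n)[:,:,::-1])
t=cv2.imread("pics/top6.png");s=cv2.imread("pics/side6.png");w=cv2.imread("pics/wrist6.png")
o=np.zeros((600,800,3),np.uint8); o[:480,:640]=0
o[:360,:480]=cv2.resize(w,(480,360)); o[:240,480:]=cv2.resize(s,(320,240)); o[240:480,480:]=cv2.resize(t,(320,240))
cv2.imwrite("pics/c6.png",o)
E
```

```text
shift now [-0.4388  0.0433 -0.0115] turn [-0.01   0.009 -0.019] shift after turn [-0.4395  0.0352 -0.0149]
```

View pics/c6.png

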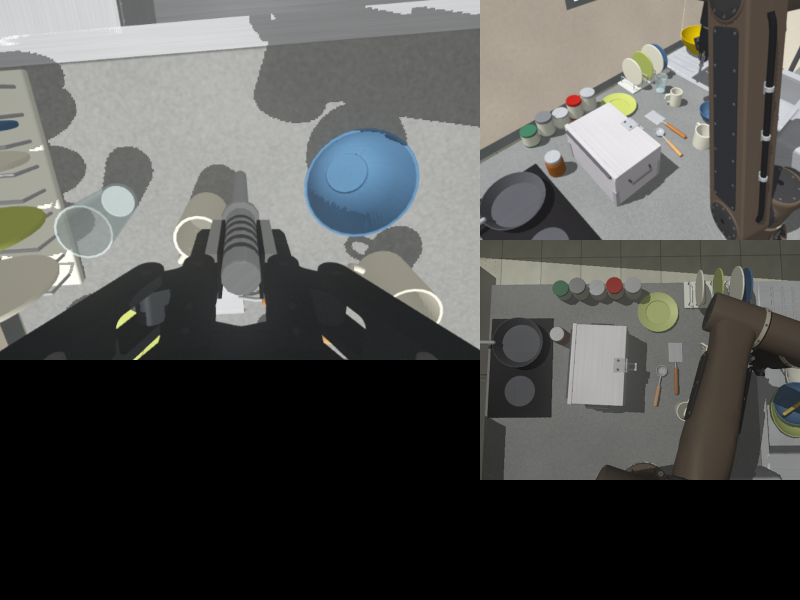

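The pin is held upright and the small mug stands. Next I carry the pin over to the staple.

nudge_tcp:
  deltas:
    - {"z": -0.03, "drx": -0.01, "dry": 0.009, "drz": -0.019}
    - {"x": -0.03, "y": 0.004}
    - {"x": -0.04, "y": 0.004}
    - {"x": -0.04, "y": 0.004}
    - {"x": -0.04, "y": 0.004}
    - {"x": -0.04, "y": 0.004}
    - {"x": -0.04, "y": 0.004}
    - {"x": -0.04, "y": 0.004}

```text
t: 15.2
position: [0.5359, -0.1277, 0.2857]
tool_rot: [2.16, -2.281, 0.002]
wrist_force: [0.4, 0.3, -2.0]
gripper_width: 0.0166
gripper_force: 58.9
```

nudge_tcp:
  deltas:
    - {"x": -0.04, "y": 0.004}
    - {"x": -0.04, "y": 0.003}
    - {"x": -0.035}
    - {"x": -0.03}
    - {}

```text
t: 15.7
position: [0.5368, 0.0189, 0.2854]
tool_rot: [-2.164, 2.277, -0.002]
wrist_force: [-0.1, -0.4, -1.7]
gripper_width: 0.0163
gripper_force: 58.8
```

```bash
python3 - <<'E'
from h import *
need([.537,.0414,.28],177.2)
p=manip.camera_params("wrist"); C=(p["K"],p["extrinsics"]); cv2.imwrite("pics/w7.png",manip.camera("wrist")[:,:,::-1])
o=manip.observe();M=R.from_rotvec(o["tool_rot"])
print([proj("w",o["position"]+M.apply([0,0,z]),C).round(1) for z in (-.039,0,.026,.121,.126)], [proj("w",q,C).round(1) for q in [(.537,.0414,.128),(.5362,.0224,.128)]])
w=cv2.imread("pics/w7.png"); cv2.imwrite("pics/c7.png",cv2.resize(w[180:380,220:420],(600,600),interpolation=cv2.INTER_CUBIC))
E
```

```text
shift now [-0.0224  0.001   0.0054] turn [-0.001 -0.001 -0.002] shift after turn [-0.0224  0.0009  0.0054]
[array([322.2, 369.3]), array([322. , 311.2]), array([321.9, 285.6]), array([321.7, 231.4]), array([321.7, 229.5])] [array([322.8, 247.6]), array([322.7, 225. ])]
```

View pics/c7.png

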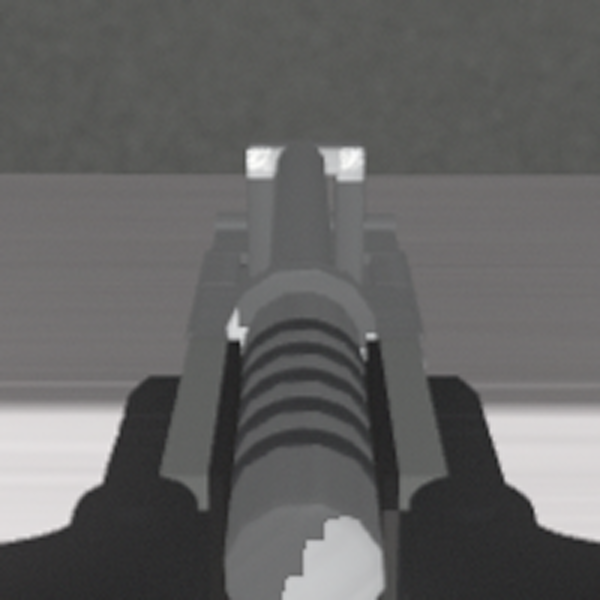

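In the crop, the tip (px ≈319.7,233) sits about 1.5 mm to +x of the tool axis. The bow is centred on px 321.8, so the staple is at x≈0.5377. I'll correct for both and lower.

nudge_tcp:
  deltas:
    - {"x": -0.012, "y": 0.0005, "drx": -0.008}
    - {"x": -0.0092}
    - {"z": 0.012}
    - {"z": 0.01}
    - {"z": 0.008}
    - {"z": 0.006}
    - {}

```text
t: 16.45
position: [0.5366, 0.0371, 0.2481]
tool_rot: [2.158, -2.273, -0.009]
wrist_force: [0.1, 1.0, -1.7]
gripper_width: 0.0164
gripper_force: 58.8
```

```bash
python3 - <<'E'
from h import *
need([.5373,.0402,.154],177.2)
p=manip.camera_params("wrist"); C=(p["K"],p["extrinsics"]);w=manip.camera("wrist")[:,:,::-1]; cv2.imwrite("pics/w8.png",w)
o=manip.observe();M=R.from_rotvec(o["tool_rot"])
print([proj("w",o["position"]+M.apply([0,0,z]),C).round(1) for z in (.1,.126)], [proj("w",q,C).round(1) for q in [(.5377,.0414,.128),(.5369,.0224,.128)]])
# staple outer edges: gray profile along a row through the bow
g=cv2.cvtColor(w,cv2.COLOR_BGR2GRAY)
r=int(proj("w",(.5373,.030,.128),C)[1])
for k in (r-6,r,r+6): print(k,g[k,285:360:1].tolist())
E
```

```text
shift now [-0.0033 -0.0014  0.0941] turn [ 0.009 -0.001 -0.003] shift after turn [-0.0031 -0.0006  0.0941]
[array([321. , 242.4]), array([321. , 231.7])] [array([318.7, 239.8]), array([318.4, 213.7])]
218 [86, 85, 86, 85, 85, 85, 85, 85, 86, 88, 86, 149, 149, 155, 153, 150, 157, 147, 149, 144, 141, 142, 142, 143, 142, 142, 142, 141, 141, 142, 142, 141, 142, 142, 142, 140, 119, 106, 107, 106, 106, 107, 106, 107, 107, 107, 105, 106, 107, 106, 107, 108, 107, 154, 156, 128, 98, 87, 89, 88, 88, 90, 89, 92, 88, 88, 88, 86, 87, 88, 89, 87, 87, 87, 90]
224 [88, 88, 89, 89, 89, 90, 90, 89, 89, 89, 90, 208, 243, 229, 209, 205, 205, 204, 204, 203, 203, 203, 203, 202, 203, 202, 201, 201, 201, 200, 200, 200, 168, 124, 111, 110, 111, 109, 111, 110, 109, 111, 111, 110, 111, 111, 109, 110, 110, 111, 181, 195, 195, 195, 189, 169, 117, 87, 86, 88, 88, 88, 88, 89, 89, 90, 89, 89, 90, 86, 88, 87, 89, 90, 89]
230 [90, 90, 89, 90, 89, 89, 89, 86, 88, 89, 87, 126, 146, 151, 151, 151, 151, 151, 149, 148, 141, 116, 95, 88, 88, 89, 87, 88, 89, 90, 91, 91, 93, 93, 94, 93, 95, 94, 93, 94, 92, 88, 84, 85, 89, 101, 179, 200, 200, 198, 198, 198, 196, 194, 183, 145, 99, 88, 86, 86, 87, 86, 85, 86, 87, 89, 89, 89, 89, 89, 87, 87, 85, 83, 85]
```

```bash
python3 - <<'E'
import cv2
g=cv2.imread("pics/w8.png",0)
for r in range(220,284,3): print(r,*("%3d"%v for v in g[r,288:352:2]))
E
```

```text
220  86  85  85  89 206 200 192 191 190 190 191 190 190 189 189 158 140 111 111 110 110 109 110 110 110 180 176  88  87  90  88  87
223  88  89  86  86 204 224 207 203 204 202 201 200 199 198 198 148 112 111 110 112 110 111 111 110 194 195 169  88  87  88  87  87
226  91  90  88  89 193 223 209 208 207 210 209 208 208 207 151 109 110 109 110 110 110 109 110 184 199 197 168  86  86  88  89  87
229  89  88  89  87 167 202 200 199 195 145  95  96  97  99  91  93  93  94  90  87  85  99 199 198 198 193 163  89  87  85  86  87
232 105 104 104 103 103 110 111 111 111 106 103 105 100  89  92  93  93  93  92  90 102 103 108 110 112 112 105 104 104 104 104 105
235 109 110 110 110 104 108 108 111 112 106 107 109  98  92  92  94  94  93  93  92 103 103 110 110 112 111 105 110 112 111 110 110
238 107 108 108 108 106 107 110 111 112 107 106 107  97  91  92  94  93  94  93  92  96 103 109 110 113 113 107 108 107 108 108 108
241 109 109 110 110 107 108 110 111 112 107 107 110  95  91  93  94  95  95  94  92  95 102 108 110 112 111 105 110 110 111 111 111
244 107 107 106 107 104 108 110 112 111 108 
[... 1103 characters left out ...]
 108 107 111 111  96  95  92  96  95  96
271  99  99  94  96  93 100 100 101 101 102  95  98 111 113 114 116 116 116 116 115 110  98  94  97 101 101  94  94  91  98  97  97
274  96  96  98  96  96  95  97  95  96 105 114 116 113 114 115 116 113 113 114 114 113 114 114 109  98  95  94  95  96  95  95  94
277  96  96  95  95  95  94  95 103 112 113 112 111 113 113 108 107 105 106 106 113 113 113 114 114 114 110  95  92  93  93  92  93
280  96  95  95  94  95  95 104 111 110 111 110 106  97  92  92  92  95  96  95  94  97 101 112 113 112 114 113  95  95  93  93  93
283  96  95  96  96  97 104 111 110 110 102  94  92  93  93  92  91  94  96  96  93  96  96  92  98 113 112 113 112  95  94  94  95
```

The shank (cols 312–328) sits about 1 px right of the staple opening's centre (306.5–331). I'll shift 1 mm and lower.

nudge_tcp:
  deltas:
    - {"x": -0.003, "y": -0.001}
    - {"z": 0.008}
    - {"z": 0.01}
    - {"z": 0.01}
    - {}

```text
t: 17.0
position: [0.5368, 0.0398, 0.2193]
tool_rot: [2.158, -2.271, -0.009]
wrist_force: [0.4, -0.2, -1.4]
gripper_width: 0.0165
gripper_force: 58.8
```

```bash
python3 -c "
from h import *
need([.5375,.0402,.154],177.2)"
```

```text
shift now [-0.0006 -0.0013  0.0652] turn [ 0.011 -0.002 -0.002] shift after turn [-0.0004 -0.0007  0.0653]
```

nudge_tcp:
  deltas:
    - {"y": -0.0006, "z": 0.01}
    - {"z": 0.012}
    - {"z": 0.012}
    - {"z": 0.012}
    - {"z": 0.008}
    - {"z": 0.004}
    - {}

```text
t: 17.7
position: [0.5379, 0.04, 0.1627]
tool_rot: [2.159, -2.272, -0.008]
wrist_force: [-0.0, -0.4, -1.0]
gripper_width: 0.0167
gripper_force: 58.9
```

```bash
python3 -c "
from h import *
need([.5375,.0402,.154],177.2)"
```

```text
shift now [-0.0002  0.0004  0.0087] turn [ 0.008 -0.002 -0.002] shift after turn [-0.0002  0.0004  0.0087]
```

nudge_tcp:
  deltas:
    - {"z": 0.003}
    - {"z": 0.003}
    - {"z": 0.002}
    - {}

```text
t: 18.1
position: [0.538, 0.0401, 0.1552]
tool_rot: [2.16, -2.273, -0.007]
wrist_force: [0.5, 0.8, -1.3]
gripper_width: 0.0164
gripper_force: 58.9
```

nudge_tcp:
  deltas:
    - {"z": 0.002}
    - {}

```text
t: 18.3
position: [0.5384, 0.0401, 0.1547]
tool_rot: [2.161, -2.273, -0.006]
wrist_force: [-4.1, 0.5, 8.1]
gripper_width: 0.017
gripper_force: 59.7
```

The collar has met the loop at 0.1547 (expected 0.154). I release, back off upward and check.

nudge_tcp:
  deltas:
    - {"z": -0.001}
    - {}
    - {}
    - {}
  aperture: 0.05

```text
t: 18.7
position: [0.5381, 0.0401, 0.1543]
tool_rot: [2.16, -2.273, -0.007]
wrist_force: [-0.6, -0.3, -0.1]
gripper_width: 0.0499
gripper_force: 0.0
```

nudge_tcp:
  deltas:
    - {"z": -0.02}
    - {"z": -0.04}
    - {"z": -0.04}
    - {"z": -0.04}
    - {}
    - {}

```text
t: 19.3
position: [0.5394, 0.0404, 0.2952]
tool_rot: [2.161, -2.275, -0.006]
wrist_force: [0.1, 0.4, -1.0]
gripper_width: 0.05
gripper_force: 0.0
```

```bash
python3 - <<'E'
from h import *
p=manip.camera_params("wrist"); C=(p["K"],p["extrinsics"]);w=manip.camera("wrist")[:,:,::-1]; cv2.imwrite("pics/w9.png",w)
P=lambda x,y,z:proj("w",(x,y,z),C).round(1)
print("grip top exp",P(.5377,.0405,.193),"collar",P(.5377,.0405,.133),"if 10mm up: top",P(.5377,.0405,.203),"bow",P(.5369,.0224,.128))
g=cv2.cvtColor(w,cv2.COLOR_BGR2GRAY); c=P(.5377,.0405,.16).astype(int)
for r in range(c[1]-45,c[1]+65,4): print(r,*("%3d"%v for v in g[r,c[0]-34:c[0]+36:3]))
E
```

```text
grip top exp [323.3 241.1] collar [322.5 219.3] if 10mm up: top [323.4 245.7] bow [322.3 196.1]
183  89  88  89  89  89  89  88  86  86  89  89  88  88  88  85  87  86  86  86  86  87  85  87  88
187  87  88  91  88  89  89  88  87  88  88  89  88  89  91  86  88  87  85  87  91  87  87  88  87
191  89  87  87  87  87  87  86  88  90  87  91  90  89  88  88  87  89  86  86  87  87  88  85  87
195  88  89  87  90  90  87  85  88  88  88  92  93  92  85  89  87  87  87  86  87  89  85  86  87
199  86  88  88  86  86  92 103 102 101 102  97  97  95  97  97  96  97  98  87  89  87  87  87  87
203  85  86  85  85  85 186 230 249 195 194 112 113 111 112 111 112 112 189 105  89  87  86  88  86
207  90  88  86  85  90 173 220 231 121 124 115 114 113 109 106 108 111 191 102  90  89  87  86  88
211  88  
[... 1390 characters left out ...]

267 150 149 149 149 115 149 149 149 149 149 149 150 149 150 149 149 150 149 149 130 149 149 149 149
271 196 196 195 195 116 195 194 194 194 193 193 194 192 192 192 192 192 191 190 112 190 189 190 189
275 143 143 143 143 124 189 189 189 189 189 190 189 190 190 190 189 150 143 142 121 142 143 143 143
279 119 119 120 120 119 120 119 119 120 120 119 120 119 119 120 121 120 120 119 119 118 118 119 118
283 211 210 210 208 208 207 207 205 205 204 203 203 202 201 200 199 199 197 197 197 196 195 195 194
287 211 211 210 209 209 208 208 207 206 206 205 204 203 203 202 201 201 200 198 198 197 197 196 195
291 215 214 213 212 212 212 211 210 210 209 208 208 207 207 206 205 204 204 203 202 201 201 200 200
```

The grip's end disc is centred at (322,241), against (323,241) expected for a fully seated pin. Last check: the small mug and bystanders against the first pictures.

```bash
python3 - <<'E'
from h import *
for n,boxes in (("top",{"mug":(438,200,45,45),"tumbler":(452,142,46,44),"bowl":(452,278,74,74),"coffee":(385,308,52,58),"utensils":(343,200,68,135),"plate":(312,100,88,90),"jar":(136,170,46,42)}),("side",{"mug":(366,175,42,42),"tumbler":(346,142,34,50),"coffee":(422,240,50,62),"utensils":(330,220,84,95),"jar":(125,296,50,62)})):
    a=cv2.imread(f"pics/{n}0.png"); b=manip.camera(n)[:,:,::-1].copy()
    for k,(x,y,w,h) in boxes.items():
        m=cv2.matchTemplate(b[y-12:y+h+12,x-12:x+w+12],a[y:y+h,x:x+w],cv2.TM_CCOEFF_NORMED); _,v,_,l=cv2.minMaxLoc(m)
        print(n,k,round(v,3),"shift",l[0]-12,l[1]-12)
E
```

```text
top mug 0.886 shift 0 0
top tumbler 0.999 shift 0 0
top bowl 0.755 shift 0 0
top coffee 0.634 shift 0 0
top utensils 0.7 shift 0 0
top plate 0.938 shift 0 0
top jar 0.979 shift 0 0
side mug 0.961 shift 0 0
side tumbler 0.926 shift 0 0
side coffee 0.62 shift 1 0
side utensils 0.465 shift 3 12
side jar 1.0 shift 0 0
```

Nothing has shifted; the lower scores come from the arm and its shadow. I'm handing in.

```bash
python3 -c "
from plant import manip
print(manip.job_done())"
```

```text
the job is handed in; nothing more can be done
None
```

The knife box is locked and the job handed in at about 20 s: lid shut, hasp flat with the staple through its slot, pin down to its collar, small mug standing; no bystander showed movement, though the arm or its shadow partly hid the spatula, spoon and coffee mug in that check.

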